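Pin the cutter cassette of a strip cutter

ROBOT

A 6-joint arm with a two-finger parallel gripper is mounted at the origin on the work surface. World frame = base frame: x ahead of the robot, y to its left, z up, the work surface at z = 0. Lengths are in m, angles in degrees, forces in N, time in s.
With the tool pointing down it reaches from about 0.4 to 0.825 m from the base axis. Payload 7 kg.
Tool frame: the origin (TCP) lies at the very end of the fingers, on their centre line; the grasp point (between the pads) lies 19 mm behind it (ctrl.grip_point_offset is the distance from the TCP to the grasp point, in m); x points along the fingers, z is the direction in which the jaws open and shut, and the axes are right-handed (so a half turn about x gives the same grasp; the last joint's range is limited). The gripper opens to 88 mm and grips with 3 to 60 N. Pads are 19 mm wide; open, the fingers measure 130 mm over their backs; the gripper's body (78 mm by 193 mm) begins 47 mm behind the grasp point.
Start: joints at [-48.065, 20.546, 0.682, 0, -70.136, -16.507], TCP at [0.29, -0.61, 0.194] pointing down, gripper open.
Joint ranges: [-176.03, 176.03], [-82.01, 121.73], [-58.28, 71.71], [-173.87, 95.51], [-174.79, -0.11], [-173.66, 173.66]. Speed limits (degrees/s): [136.94, 136.94, 172.46, 180, 180, 180].

INTERFACE

Orientations are given as [roll, pitch, yaw] about the fixed x, y, z axes, in that order (R = Rz(yaw) Ry(pitch) Rx(roll)).
In Python, from plant import get_obs, snapshot, calibration, close_job, ctrl gives the robot as it stands.
- The arm moves only by the tool move_arm, never from a script. Its argument "commands" is a list that holds one entry, the list of rows, each a list of 4 numbers: the shift along the tool's x, y, z in cm, then the turn about the tool's x in rad. In form: [[[dx, dy, dz, spin], ...]]. A call has 1 to 8 rows; each row shifts and turns the commanded pose from where the row before left it, along the tool's axes as they then stand; what a row does not reach is not made up. A row lasts 1/10 s, in which the tool goes at most 50 mm and 8.59 degrees, less where a joint would pass 70% of its speed; a pose out of reach is approached as far as the arm can. A call with a gripper value outside its range is refused whole. "jaw" is the finger opening in cm, from 0 to 8.76, set as the call begins (left out, the last holds). The fingers move at their own pace and stop on an object; the grip force is fixed at half the most. Time passes only in rows, so rows that do not move let the fingers close. It gives the time, the measured TCP pose, the force and the opening at its end, in the units of the state.
- get_obs(): the state, without advancing time (a new reading comes with each control period).
- snapshot(name): name is "side" or "top"; returns (picture, depth): 480x640x3 uint8, red, green, blue; 480x640 float32, m along the optical axis (not along the pixel's ray), 0 where there is no reading.
- calibration(name): a dict with "mtx" (3x3 intrinsics, pixels), "k1" (the pictures are not rectified: a ray, as slopes to the right and down, at radius r is drawn at 1 + k1 r^2 times it, then the intrinsics apply), "T" (4x4, takes a point from camera to world coordinates). Camera axes: x right, y up, looking along -z (the intrinsics and any distortion apply to the point x, -y, -z); pixel columns grow to the right and rows downward; lengths in m; the calibration is good to about 2 mm. A picture is of the moment at which its call begins. calibration takes no time and is no camera call.
- close_job(): hands the job in, once; it reports no verdict.
The state is a dict: "clock": time; "joint_pos": joint angles; "qvel": joint speeds; "tau": joint torques, N m; "tool_pos": TCP position; "orientation": TCP orientation; "force": force on the tool from outside, world axes, zero at the start; "moment": the same for the moment, N m; "opening": finger opening in m.
Only numpy, scipy, OpenCV 4.12 (cv2) and the standard library are available. Lean on these libraries where they do the work, as an engineer would, in place of code of your own. Each camera call takes 0.05 s, during which the arm holds its last target. There are 200 camera calls.

TASK

The cutting cassette hidden inside the meat strip cutter has been slid in but not locked. Take the locking pin out of its white rest, put its tip into the slot in the cutter's cover and, pressing only gently so that the sprung cassette is never forced down to its stop, slide it along until it drops into the cassette's hole; push it fully home, with its flange flat on the cover, and let go. Leave the plug in its rest and everything else where it is.

Things in the scene. Friction and masses are not known exactly. Their poses are not given: they have to be found in the camera images.
- pin_grip (a point): Middle of the round grip of the loose steel locking pin, z along the pin, up. From the top: grip 20 mm across and 40 mm tall (from 20 mm below to 20 mm above this point), flange 26 mm across and 6 mm thick (underside 26 mm below this point), shank 10 mm across and 30 mm long with a blunt nose narrowing to 7 mm over its last 2.5 mm. About 0.12 kg. It stands upright in one of the two holes of the white rest, flange on the rest's top.
- pin_tip (a point): Centre of the end face of the pin's shank, 56 mm below pin_grip along the pin.
- rest: Fixed white plastic block 150 x 60 x 45 mm (its x, y, z); origin at the centre of its underside. Two vertical 14 mm through holes on its centre line, 40 mm either side of the middle along its x; one holds the pin, the other the plug.
- plug: Loose steel blanking plug in the other hole of the rest, not needed: a 38 mm disc 10 mm thick lying on the rest with a short mushroom knob on top, 28 mm tall above the rest (lower and wider than the pin). Origin at the underside of its disc. Leave it.
- cutter: Fixed steel strip cutter, 200 x 230 x 95 mm (its x, y, z), origin at the centre of its underside, flat aluminium cover on top at 95 mm. An open feed hopper 75 x 170 mm stands 35 mm above the cover, centred at x = -55 mm. The slot is at x = +45 mm.
- slot (a point): Centre of the slot's mouth in the cutter's cover, at the cover's top; axes as the cutter's. The slot runs along y, 72 mm long and 12 mm wide, through the 12 mm thick cover. The cassette's flat top lies 15 mm below the cover's top under the whole slot. Its 11.5 mm hole, 18 mm deep and open below, lies under the slot's centre line, anywhere from 25 mm to -25 mm along y from this point. That position is not measured.
- cassette (a joint): How far the hidden cassette is pressed down on its springs, m: 0 at rest, growing downward; it starts to yield at about 3 N and gives 1 mm per further 2.5 N. Its stop is at 8 mm (about 22 N); the run fails beyond 7 mm. It moves only up and down.
- shaker: Glass jar 90 mm tall, standing; a bystander.
- beaker: Steel cup 80 mm tall, standing; a bystander.
- mallet: Hammer lying on the table; a bystander.
- plate: Brass-coloured plate 200 mm across; a bystander.
- sauce: Amber bottle 150 mm tall, standing; a bystander.
- glove_box: White glove box 240 x 120 x 75 mm; a bystander.
- pin: The same locking pin; origin at the centre of its flange's underside, 26 mm below pin_grip.
Mind the look-alikes: they are no part of the job. Of the things shaped like the rest, the white one is meant.

How it is judged:
By the outcome, as a careful person would: the job done as asked, in the order asked, and still so for the second after the job is handed in, with the robot touching nothing.
It also fails if it takes over 64 s, if anything falls off the work surface, if the arm or the gripper's body presses on something with over 40 N, if the wrist force passes 120 N, or if a joint passes its speed limit or range.

## Working session

There is one attempt and no reset: what is moved stays moved. The work goes in short steps, Python scripts to look and compute and a tool call to move; the robot and the scene stay as the last step left them, time stands still between calls to the robot, and variables do not carry over. Pictures are saved under pics/ and viewed, about 8 in all and at most 12, crops included, and the job is handed in when it is done.

Besides the shell and the picture viewer there is one more tool, called after ">>>" in YAML: its name, and indented under it one key for each argument. move_arm: Moves the arm, as the interface text tells. Its arguments: {"type":"object","properties":{"commands":{"type":"array"},"jaw":{"type":"number"}},"required":["commands"]}

```bash
mkdir -p pics; cat > h.py <<'E'
import numpy as np, cv2
from plant import get_obs, snapshot, calibration, close_job, ctrl
def pts(name,dep):
    "world point of each pixel (480x640x3)"
    c=calibration(name); K=np.array(c["mtx"]);T=np.array(c["T"]);k=c["k1"]
    v,u=np.mgrid[:480,:640].astype(np.float32)
    p=cv2.undistortPoints(np.stack([u.ravel(),v.ravel()],1)[:,None].astype(np.float64),K,np.array([k,0,0,0,0.]))[:,0]
    d=dep.ravel(); X=np.stack([p[:,0]*d,-p[:,1]*d,-d,np.ones_like(d)],1)@T.T
    return X[:,:3].reshape(480,640,3)
def ray(name,u,v,z):
    c=calibration(name); K=np.array(c["mtx"]);T=np.array(c["T"])
    p=cv2.undistortPoints(np.array([[[u,v]]],float),K,np.array([c["k1"],0,0,0,0.]))[0,0]
    r=T[:3,:3]@[p[0],-p[1],-1]; o=T[:3,3]; return o+r*(z-o[2])/r[2]
E
python3 - <<'E'
from h import *
for n in("top","side"):
    a,d=snapshot(n); cv2.imwrite(f"pics/{n}0.png",a[:,:,::-1]); np.savez(f"pics/{n}0.npz",a=a,d=d)
    c=calibration(n); print(n,c["mtx"],c["k1"],np.round(c["T"],3))
print(get_obs(),ctrl.grip_point_offset)
E
```

```text
top [[549.0941253    0.         324.76520987]
 [  0.         549.0941253  233.87216044]
 [  0.           0.           1.        ]] 0.058400066742892706 [[-0.05   0.974 -0.219  0.262]
 [-0.999 -0.049  0.009 -0.064]
 [-0.002  0.219  0.976  1.487]
 [ 0.     0.     0.     1.   ]]
side [[603.76578624   0.         334.54074606]
 [  0.         603.76578624 241.14182882]
 [  0.           0.           1.        ]] 0.0012773346046291002 [[-0.982  0.111 -0.153  0.313]
 [-0.188 -0.5    0.845  1.434]
 [ 0.018  0.859  0.512  0.986]
 [ 0.     0.     0.     1.   ]]
{'clock': 0.1, 'joint_pos': array([-4.80645459e+01,  2.05865881e+01,  6.40713548e-01, -1.70928232e-02,
       -7.01356762e+01, -1.65054256e+01]), 'qvel': array([-0.01015167, -0.10831592,  0.12497123, -0.0564162 ,  0.02420829,
       -0.00476093]), 'tau': array([-1.29385502e-03, -5.84163022e+01,  2.93754208e+01,  7.01567754e+00,
        1.01574478e-02, -6.39050882e-05]), 'tool_pos': array([ 0.28960679, -0.60919805,  0.19333966]), 'orientation': array([  5.35961002,  89.91688063, 120.78381907]), 'force': array([-0.26818894,  0.04079131, -0.22954554]), 'moment': array([0.01167328, 0.01114112, 0.00670433]), 'opening': 0.08801959448604597} 0.0188
```

View pics/top0.png

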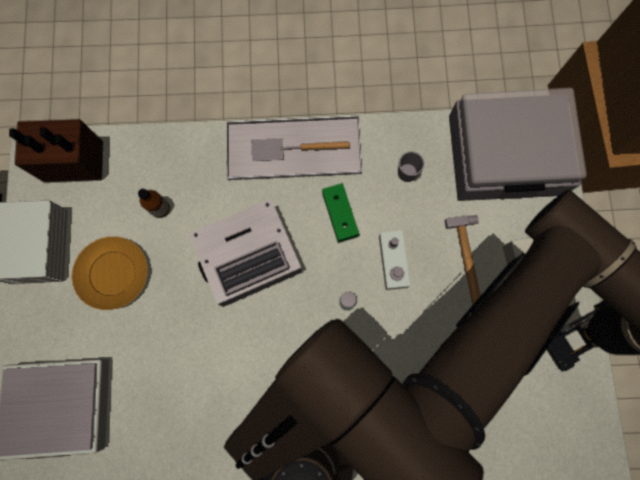

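View pics/side0.png

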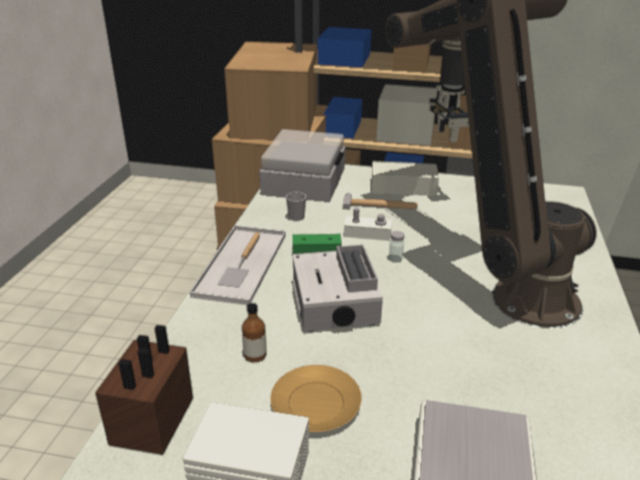

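The top view shows the white rest at about (395,259). The pin is its narrow item at about (393,243), and the plug is at about (397,273). The cutter is at about (245,255) with its slot at about (238,234). The side view agrees: pin at (356,214), plug at (380,219), slot at (319,276).

```bash
python3 - <<'E'
from h import *
for n,rr,rs in(("top",(225,295,375,415),(222,246,220,256)),("side",(200,240,340,395),(262,290,308,330))):
    f=np.load(f"pics/{n}0.npz");a,d=f["a"],f["d"];P=pts(n,d);g=cv2.cvtColor(a,cv2.COLOR_RGB2GRAY)
    r0,r1,c0,c1=rr; Q=P[r0:r1,c0:c1].reshape(-1,3)
    print(n,"z hist",np.histogram(Q[:,2],bins=np.arange(0,.11,.01)))
    for lo,hi in((.08,.1),(.066,.079),(.035,.05)):
        s=Q[(Q[:,2]>lo)&(Q[:,2]<hi)]; 
        if len(s)>3: print(lo,len(s),s.mean(0).round(4),s.min(0).round(3),s.max(0).round(3))
    s=Q[(Q[:,2]>.035)&(Q[:,2]<.05)]
    print("rest rect",cv2.minAreaRect(s[:,:2].astype(np.float32)*1000))
    r0,r1,c0,c1=rs; sub=g[r0:r1,c0:c1]; m=(sub<np.median(sub)*.6).astype(np.uint8)
    k,l,st,ce=cv2.connectedComponentsWithStats(m); i=1+np.argmax(st[1:,4]); print("slot comp",st[i],ce[i]+[c0,r0])
    vv,uu=np.nonzero(l==i); W=np.array([ray(n,u+c0,v+r0,.095)[:2] for u,v in zip(uu,vv)])*1000
    w=255-sub.astype(float)
    print("slot rect mm",W.mean(0),cv2.minAreaRect(W.astype(np.float32)), cv2.fitLine(W.astype(np.float32),2,0,.01,.01).ravel())
    C=P[180:310,190:310] if n=="top" else P[235:340,285:390]
    C=C.reshape(-1,3); c=C[(C[:,2]>.088)&(C[:,2]<.102)]; print("cover z",np.median(c[:,2]),cv2.minAreaRect(c[:,:2].astype(np.float32)*1000))
a=cv2.imread("pics/top0.png");b=cv2.imread("pics/side0.png")
x=cv2.resize(a[190:310,185:305],(400,400),interpolation=2);y=cv2.resize(a[220:300,355:435],(400,400),interpolation=2)
cv2.imwrite("pics/crop0.png",np.hstack([x,y]))
E
```

```text
top z hist (array([947,  37,  32,  45, 902, 209,  21,  74,  18,  33]), array([0.  , 0.01, 0.02, 0.03, 0.04, 0.05, 0.06, 0.07, 0.08, 0.09, 0.1 ]))
0.08 51 [ 0.5474 -0.255   0.0909] [ 0.47  -0.264  0.081] [ 0.558 -0.246  0.099]
0.066 80 [ 0.4777 -0.2593  0.074 ] [ 0.458 -0.272  0.067] [ 0.546 -0.247  0.079]
0.035 932 [ 0.5101 -0.2571  0.0454] [ 0.434 -0.292  0.035] [ 0.586 -0.224  0.05 ]
rest rect ((509.99847412109375, -257.87384033203125), (150.36582946777344, 61.15814208984375), 3.048875331878662)
slot comp [  5   6  26  14 111] [237.58558559 234.30630631]
slot rect mm [584.69200593 149.18823591] ((584.8728637695312, 149.08424377441406), (10.897087097167969, 69.0799560546875), 21.207340240478516) [ 3.5599419e-01 -9.3448818e-01  5.8469202e+02  1.4918823e+02]
cover z 0.09638307685132852 ((542.0577392578125, 136.45228576660156), (204.19374084472656, 237.7964324951172), 21.23072052001953)
side z hist (array([633, 264, 301, 137, 379, 102,  34,  51,  29,  32]), array([0.  , 0.01, 0.02, 0.03, 0.04, 0.05, 0.06, 0.07, 0.08, 0.09, 0.1 ]))
0.08 61 [ 0.4902 -0.1899  0.0893] [ 0.413 -0.26   0.08 ] [ 0.56  -0.108  0.097]
0.066 64 [ 0.5001 -0.2519  0.0724] [ 0.423 -0.271  0.066] [ 0.56  -0.121  0.079]
0.035 441 [ 0.5129 -0.2444  0.0443] [ 0.436 -0.294  0.035] [ 0.587 -0.133  0.05 ]
rest rect ((511.2984313964844, -213.87820434570312), (153.12594604492188, 155.58285522460938), 2.362131118774414)
slot comp [ 8  8  6 14 45] [318.37777778 276.73333333]
slot rect mm [586.01777005 150.62898039] ((586.5607299804688, 149.374755859375), (8.851272583007812, 61.119842529296875), 21.164615631103516) [ 3.5191169e-01 -9.3603319e-01  5.8601776e+02  1.5062898e+02]
cover z 0.09591439759685483 ((545.3074951171875, 133.68824768066406), (201.49578857421875, 240.93902587890625), 21.516918182373047)
```

View pics/crop0.png

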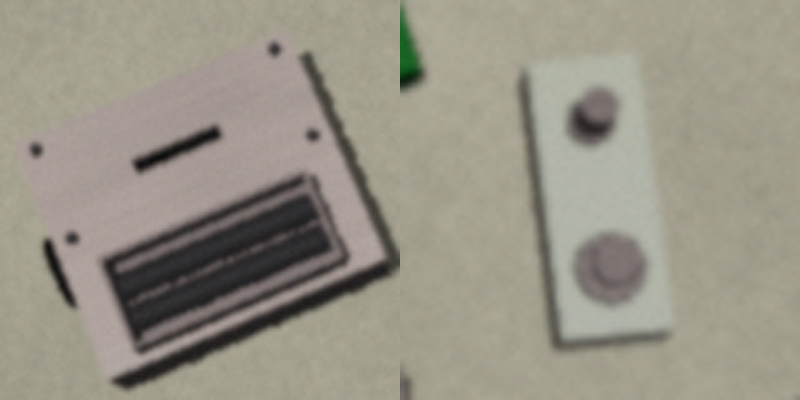

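```bash
cat >> h.py <<'E'
from scipy.spatial.transform import Rotation as Ro
def plan(tgt,jawdeg):
    "moves: first spin, then shift in tool axes (cm) to TCP tgt"
    o=get_obs(); R=Ro.from_euler("xyz",o["orientation"],degrees=True).as_matrix()
    cur=np.degrees(np.arctan2(R[1,2],R[0,2])); e=(jawdeg-cur+90)%180-90; s=-np.radians(e) # x down: spin reverses sense
    R2=R@Ro.from_rotvec([s,0,0]).as_matrix()
    print("pos",o["tool_pos"].round(4),"F",o["force"].round(1),"open",round(o["opening"],4),"t",o["clock"],"J6",o["joint_pos"][5].round(1),"x-axis",R[:,0].round(3),"jaw",cur.round(2))
    print("spin",s.round(4),"shift cm",(R2.T@(np.array(tgt)-o["tool_pos"])*100).round(2),"new jaw",np.degrees(np.arctan2(R2[1,2],R2[0,2])).round(2))
E
python3 -c "
from h import *
plan([.550,-.256,.16],93); plan([.550,-.256,.16],93+90)"
```

```text
pos [ 0.2896 -0.6092  0.1933] F [-0.3  0.  -0.2] open 0.088 t 0.1 J6 -16.5 x-axis [-0.001  0.001 -1.   ] jaw 115.42
spin 0.3914 shift cm [  3.36 -27.85  33.9 ] new jaw 93.0
pos [ 0.2896 -0.6092  0.1933] F [-0.3  0.  -0.2] open 0.088 t 0.1 J6 -16.5 x-axis [-0.001  0.001 -1.   ] jaw 115.42
spin -1.1794 shift cm [  3.36 -33.9  -27.85] new jaw -177.0
```

>>> move_arm:
  commands:
    - [[0,0,0,0.13],[0,0,0,0.13],[0,0,0,0.13],[0.3,-2.3,2.8,0],[0.3,-2.3,2.8,0],[0.3,-2.3,2.8,0],[0.3,-2.3,2.8,0],[0.3,-2.3,2.8,0]]
  jaw: 6

```text
clock: 0.9
tool_pos: [0.3975, -0.4622, 0.1787]
orientation: [43.5, 90.0, 136.6]
force: [-0.2, 0.3, 0.9]
opening: 0.0601
```

>>> move_arm:
  commands:
    - [[0.3,-2.3,2.8,0],[0.3,-2.3,2.8,0],[0.3,-2.3,2.8,0],[0.3,-2.3,2.8,0],[0.3,-2.3,2.8,0],[0.3,-2.3,2.8,0],[0,0,0,0],[0,0,0,0]]

```text
clock: 1.7
tool_pos: [0.526, -0.2876, 0.1607]
orientation: [73.1, 89.9, 166.3]
force: [0.1, 0.1, -1.1]
opening: 0.06
```

```bash
python3 - <<'E'
from h import *
plan([.550,-.256,.056],93)
for n in("top","side"):
    a,d=snapshot(n); np.savez(f"pics/{n}1.npz",a=a,d=d); cv2.imwrite(f"pics/{n}1.png",a[:,:,::-1])
a=cv2.imread("pics/side1.png"); b=cv2.imread("pics/top1.png")
cv2.imwrite("pics/c1.png",np.hstack([cv2.resize(a[130:250,300:420],(400,400),interpolation=2),cv2.resize(b[195:305,345:455],(400,400),interpolation=2)]))
E
```

```text
pos [ 0.526  -0.2876  0.1607] F [ 0.1  0.1 -1.1] open 0.06 t 1.7 J6 -76.8 x-axis [-0.001  0.    -1.   ] jaw 93.19
spin 0.0033 shift cm [10.47 -2.57  3.03] new jaw 93.0
```

View pics/c1.png

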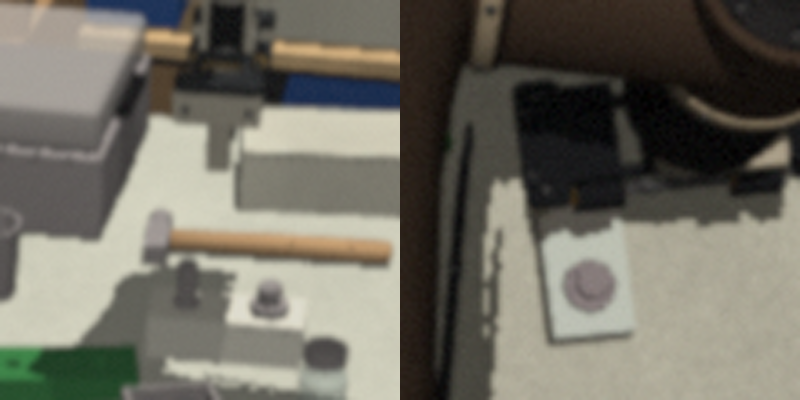

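The picture shows the gripper hanging behind and above the rest, which is still undisturbed, with the pin at about (185,285) in the left crop. The path is clear, so I'll line up and go down.

>>> move_arm:
  commands:
    - [[0,-1.3,1.5,0],[0,-1.3,1.5,0],[0,0,0,0],[2,0,0,0],[2,0,0,0],[2,0,0,0],[0,0,0,0],[0,0,0,0]]

```text
clock: 2.6
tool_pos: [0.5501, -0.2575, 0.1015]
orientation: [114.1, 90.0, -152.8]
force: [-0.4, 0.5, 0.8]
opening: 0.0601
```

```bash
python3 - <<'E'
from h import *
plan([.550,-.256,.056],93)
a,d=snapshot("side"); cv2.imwrite("pics/c2.png",cv2.resize(a[150:250,310:410,::-1],(600,600),interpolation=2))
E
```

```text
pos [ 0.5501 -0.2575  0.1015] F [-0.4  0.5  0.8] open 0.0601 t 2.6 J6 -80.3 x-axis [-0.001 -0.    -1.   ] jaw 93.08
spin 0.0014 shift cm [4.55 0.   0.15] new jaw 93.0
```

View pics/c2.png

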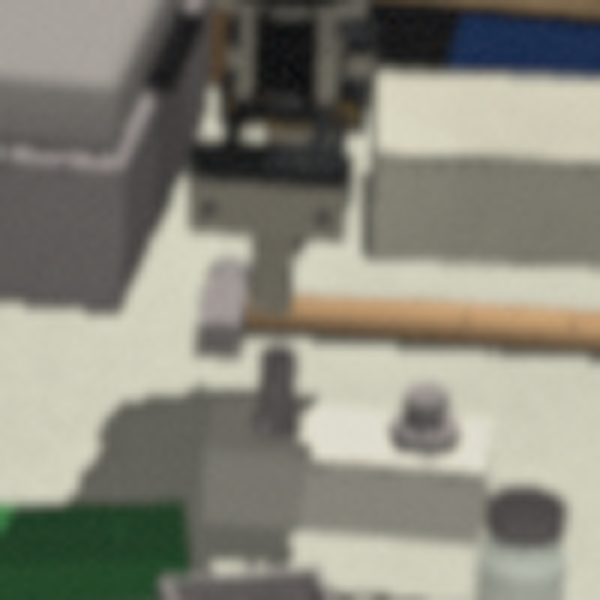

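The picture shows the near finger at about (272,270) above the pin at about (277,385). Allowing for parallax they line up to about 1–2 mm, so I'll go down and grasp.

>>> move_arm:
  commands:
    - [[1.5,0,0.1,0],[1.5,0,0,0],[1.0,0,0,0],[0.5,0,0,0],[0,0,0,0],[0,0,0,0]]

```text
clock: 3.25
tool_pos: [0.5507, -0.2563, 0.0568]
orientation: [-115.7, 89.9, -22.6]
force: [0.5, -0.8, -0.5]
opening: 0.0601
```

>>> move_arm:
  commands:
    - [[0,0,0,0],[0,0,0,0],[0,0,0,0],[0,0,0,0],[0,0,0,0],[0,0,0,0],[0,0,0,0],[0,0,0,0]]
  jaw: 0.5

```text
clock: 4.05
tool_pos: [0.5502, -0.2561, 0.0562]
orientation: [-155.3, 90.0, -62.2]
force: [-0.8, 0.4, 0.8]
opening: 0.0174
```

>>> move_arm:
  commands:
    - [[0,0,0,0],[0,0,0,0],[0,0,0,0]]

```text
clock: 4.35
tool_pos: [0.5502, -0.2561, 0.0562]
orientation: [-127.1, 90.0, -34.1]
force: [-0.4, -0.9, -0.2]
opening: 0.0173
```

>>> move_arm:
  commands:
    - [[-1,0,0,0],[-2,0,0,0],[-2,0,0,0],[-2,0,0,0],[-2,0,0,0],[-2,0,0,0],[0,0,0,0]]

```text
clock: 5.05
tool_pos: [0.5518, -0.2566, 0.1698]
orientation: [-108.2, 89.7, -15.1]
force: [0.9, 0.3, -1.5]
opening: 0.0171
```

```bash
python3 - <<'E'
from h import *
plan([.5853,.1495,.167],111.2)
a,d=snapshot("side"); cv2.imwrite("pics/c3.png",cv2.resize(a[110:230,290:410,::-1],(600,600),interpolation=2))
E
```

```text
pos [ 0.5518 -0.2566  0.1698] F [ 0.9  0.3 -1.5] open 0.0171 t 5.05 J6 -80.4 x-axis [ 0.005 -0.001 -1.   ] jaw 93.11
spin -0.3158 shift cm [  0.24 -17.81  36.65] new jaw 111.2
```

View pics/c3.png

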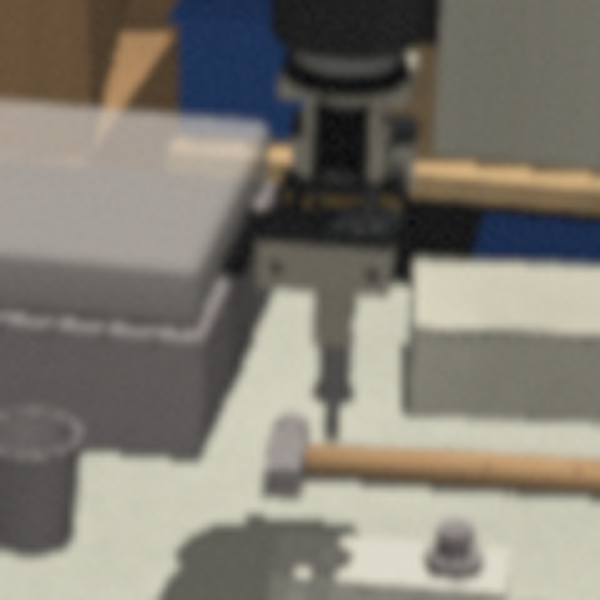

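The pin is held near the middle of the pad, with its flange at about (333,388) and its tip at about (333,433). I'll measure how it hangs in the hand from the depth picture.

```bash
python3 - <<'E'
from h import *
a,d=snapshot("side");P=pts("side",d)
for r in range(170,200):
    q=P[r,345:370]; m=(q[:,1]<-.2)&(q[:,1]>-.32)
    c=np.nonzero(m)[0]+345
    if m.any(): print(r,c.min(),c.max(),m.sum(),q[m].mean(0).round(4),"w",np.ptp(q[m][:,0]).round(4))
E
```

```text
170 353 361 9 [ 0.5496 -0.2339  0.2356] w 0.0192
171 353 360 8 [ 0.5506 -0.2308  0.2336] w 0.0183
172 353 360 8 [ 0.5509 -0.2336  0.229 ] w 0.0182
173 353 360 8 [ 0.5506 -0.2325  0.2262] w 0.0178
174 353 360 8 [ 0.5512 -0.2371  0.2208] w 0.0173
175 353 360 8 [ 0.5511 -0.2374  0.2173] w 0.0169
176 353 359 7 [ 0.5517 -0.2315  0.2166] w 0.0185
177 353 360 8 [ 0.5503 -0.2336  0.2124] w 0.0183
178 353 360 8 [ 0.5506 -0.2367  0.2077] w 0.017
179 353 360 8 [ 0.5502 -0.2341  0.2055] w 0.0199
180 354 360 7 [ 0.5502 -0.246   0.1968] w 0.0167
181 354 360 7 [ 0.5508 -0.2515  0.1908] w 0.018
182 354 360 7 [ 0.5503 -0.2488  0.1887] w 0.0169
183 354 359 6 [ 0.551  -0.2435  0.1876] w 0.0157
184 354 359 6 [ 0.5517 -0.2496  0.1813] w 0.0151
185 354 359 6 [ 0.5512 -0.2469  0.1792] w 0.0155
186 354 359 6 [ 0.5512 -0.248   0.1753] w 0.0148
187 354 359 6 [ 0.5511 -0.2477  0.172 ] w 0.0162
188 353 360 8 [ 0.5513 -0.2498  0.1676] w 0.0215
189 353 360 8 [ 0.551  -0.2487  0.1647] w 0.0212
190 353 360 8 [ 0.5504 -0.2458  0.1627] w 0.021
191 354 359 6 [ 0.5501 -0.244   0.1601] w 0.0151
192 355 357 3 [ 0.5532 -0.2559  0.1506] w 0.007
193 355 357 3 [ 0.5526 -0.2523  0.149 ] w 0.0086
194 355 357 3 [ 0.5525 -0.2528  0.1452] w 0.0065
195 355 357 3 [ 0.5517 -0.2479  0.1442] w 0.0047
196 355 357 3 [ 0.5525 -0.2548  0.1373] w 0.0062
197 355 357 3 [ 0.5525 -0.2554  0.1335] w 0.0063
198 355 357 3 [ 0.552  -0.2526  0.1314] w 0.0048
```

>>> move_arm:
  commands:
    - [[-1.5,0,0,-0.105],[-1.5,0,0,-0.105],[-1.5,0,0,-0.105],[0,-1.5,3.2,0],[0,-1.5,3.2,0],[0,-1.5,3.2,0],[0,-1.5,3.2,0],[0,-1.5,3.2,0]]

```text
clock: 5.95
tool_pos: [0.5615, -0.0784, 0.2099]
orientation: [67.7, 89.9, 178.8]
force: [1.4, -0.3, -1.8]
opening: 0.017
```

>>> move_arm:
  commands:
    - [[0,-1.5,3.2,0],[0,-1.5,3.2,0],[0,-1.5,3.2,0],[0,-1.5,3.2,0],[0,-1.5,3.2,0],[0,-1.5,3.2,0],[0,0,0,0],[0,0,0,0]]

```text
clock: 6.75
tool_pos: [0.5764, 0.1323, 0.2097]
orientation: [92.4, 89.8, -156.4]
force: [-0.4, -0.4, -1.5]
opening: 0.0173
```

```bash
python3 -c "
from h import *
plan([.5756,.1747,.167],111.1)"
```

```text
pos [0.5764 0.1323 0.2097] F [-0.4 -0.4 -1.5] open 0.0173 t 6.75 J6 -100.6 x-axis [-0.002 -0.001 -1.   ] jaw 111.22
spin 0.0021 shift cm [ 4.26 -1.47  3.98] new jaw 111.1
```

>>> move_arm:
  commands:
    - [[0,-0.7,2.0,0],[0,-0.8,2.0,0],[1.5,0,0,0],[1.5,0,0,0],[1.5,0,0,0],[1.3,0,0,0],[0,0,0,0],[0,0,0,0]]

```text
clock: 7.55
tool_pos: [0.5769, 0.1739, 0.1532]
orientation: [129.9, 90.0, -119.0]
force: [0.1, 0.4, -0.2]
opening: 0.017
```

```bash
python3 - <<'E'
from h import *
plan([.5756,.1747,.14],111.1)
I=[]
for n in("top","side"):
    a,d=snapshot(n); np.savez(f"pics/{n}4.npz",a=a,d=d); P=pts(n,d); I.append(a[:,:,::-1])
    if n=="side":
        for r in range(235,290):
            q=P[r,300:340]; m=(q[:,2]>.1)&(np.abs(q[:,0]-.5756)<.03)&(np.abs(q[:,1]-.17)<.04)
            c=np.nonzero(m)[0]+300
            if m.any(): print(r,c.min(),c.max(),q[m].mean(0).round(4))
cv2.imwrite("pics/c4.png",np.hstack([cv2.resize(I[1][220:300,280:360],(400,400),interpolation=2),cv2.resize(I[0][195:275,200:280],(400,400),interpolation=2)]))
E
```

```text
pos [0.5769 0.1739 0.1532] F [ 0.1  0.4 -0.2] open 0.017 t 7.55 J6 -104.3 x-axis [-0.    -0.001 -1.   ] jaw 111.1
spin 0.0 shift cm [1.32 0.09 0.13] new jaw 111.1
248 319 325 [0.5674 0.1969 0.2133]
249 315 325 [0.5727 0.1955 0.2089]
250 315 325 [0.574  0.1943 0.2051]
251 316 325 [0.5711 0.1971 0.2043]
252 316 325 [0.571  0.1971 0.2014]
253 316 325 [0.5713 0.1961 0.1978]
254 316 325 [0.571  0.197  0.1955]
255 316 325 [0.5716 0.1944 0.1909]
256 316 323 [0.575  0.19   0.1848]
257 316 323 [0.5767 0.1821 0.1768]
258 316 323 [0.5768 0.1814 0.1734]
259 316 323 [0.5763 0.1835 0.1718]
260 316 323 [0.5769 0.1809 0.1671]
261 316 323 [0.5765 0.1824 0.1651]
262 316 323 [0.5772 0.1793 0.1601]
263 316 324 [0.5762 0.1775 0.1561]
264 315 324 [0.5769 0.1806 0.1549]
265 315 324 [0.5771 0.1796 0.1513]
266 315 324 [0.5765 0.1823 0.15  ]
267 315 324 [0.5767 0.1832 0.1475]
268 316 323 [0.576  0.1846 0.1455]
269 318 321 [0.5761 0.1837 0.1419]
270 318 321 [0.5774 0.1778 0.1349]
271 318 321 [0.5773 0.1782 0.1321]
272 318 325 [0.5765 0.1676 0.1222]
273 318 325 [0.5763 0.1688 0.12  ]
274 318 321 [0.5774 0.1772 0.1222]
275 318 321 [0.5774 0.1774 0.1193]
276 319 320 [0.577  0.1793 0.1175]
277 331 331 [0.5518 0.1534 0.1009]
279 328 331 [0.554  0.1621 0.1001]
284 324 327 [0.5596 0.1867 0.1002]
286 314 314 [0.5861 0.203  0.1012]
287 322 322 [0.5656 0.2018 0.1003]
```

View pics/c4.png

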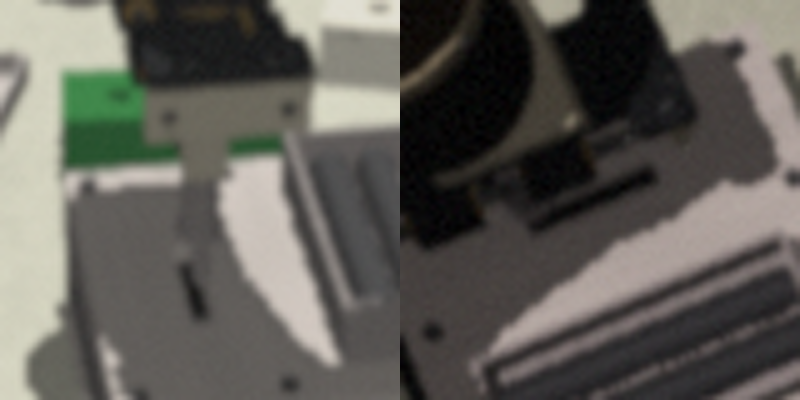

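The left crop (side) shows the pin's shank at about (197,250), above the far or near end of the dark slot at about (195,290). It is in line with the slot to about 1 mm. I'll lower it carefully and watch the force.

>>> move_arm:
  commands:
    - [[0.4,0,0,0],[0.4,0,0,0],[0.4,0,0,0],[0.1,0,0,0],[0,0,0,0]]

```text
clock: 8.15
tool_pos: [0.5766, 0.1744, 0.1398]
orientation: [101.9, 90.0, -146.9]
force: [0.6, 0.2, -1.4]
opening: 0.0168
```

>>> move_arm:
  commands:
    - [[0.1,0,0,0],[0.1,0,0,0],[0.05,0,0,0],[0,0,0,0]]

```text
clock: 8.55
tool_pos: [0.5767, 0.1744, 0.1376]
orientation: [105.8, 90.0, -143.0]
force: [0.3, -0.1, -1.1]
opening: 0.0168
```

>>> move_arm:
  commands:
    - [[0.05,0,0,0],[0.05,0,0,0],[0,0,0,0]]

```text
clock: 8.85
tool_pos: [0.5767, 0.1744, 0.1366]
orientation: [71.2, 90.0, -177.6]
force: [0.4, 0.5, -1.5]
opening: 0.0172
```

>>> move_arm:
  commands:
    - [[0.05,0,0,0],[0.05,0,0,0],[0,0,0,0]]

```text
clock: 9.15
tool_pos: [0.5767, 0.1744, 0.1356]
orientation: [101.0, 90.0, -147.8]
force: [-0.2, 0.6, -0.8]
opening: 0.0172
```

>>> move_arm:
  commands:
    - [[0.05,0,0,0],[0.05,0,0,0],[0,0,0,0]]

```text
clock: 9.45
tool_pos: [0.5767, 0.1744, 0.1346]
orientation: [89.9, 90.0, -159.0]
force: [0.1, -0.8, -1.3]
opening: 0.0169
```

>>> move_arm:
  commands:
    - [[0.05,0,0,0],[0.05,0,0,0],[0,0,0,0]]

```text
clock: 9.75
tool_pos: [0.5767, 0.1744, 0.1336]
orientation: [99.4, 90.0, -149.5]
force: [-0.4, 0.6, -0.8]
opening: 0.017
```

>>> move_arm:
  commands:
    - [[0.05,0,0,0],[0.05,0,0,0],[0,0,0,0]]

```text
clock: 10.05
tool_pos: [0.5767, 0.1744, 0.1326]
orientation: [90.1, 90.0, -158.8]
force: [0.2, -0.3, -1.2]
opening: 0.017
```

>>> move_arm:
  commands:
    - [[0.05,0,0,0],[0.05,0,0,0],[0.05,0,0,0],[0,0,0,0]]

```text
clock: 10.45
tool_pos: [0.5767, 0.1744, 0.1311]
orientation: [96.6, 90.0, -152.3]
force: [0.5, -0.1, -1.3]
opening: 0.0168
```

>>> move_arm:
  commands:
    - [[0.05,0,0,0],[0.05,0,0,0],[0.05,0,0,0],[0,0,0,0]]

```text
clock: 10.85
tool_pos: [0.5767, 0.1744, 0.1296]
orientation: [95.9, 90.0, -152.9]
force: [-0.6, 0.4, -0.4]
opening: 0.017
```

>>> move_arm:
  commands:
    - [[0.05,0,0,0],[0.05,0,0,0],[0.05,0,0,0],[0,0,0,0]]

```text
clock: 11.25
tool_pos: [0.5767, 0.1744, 0.1281]
orientation: [86.5, 90.0, -162.4]
force: [0.9, -0.1, -1.8]
opening: 0.017
```

>>> move_arm:
  commands:
    - [[0.05,0,0,0],[0.05,0,0,0],[0.05,0,0,0],[0.05,0,0,0],[0,0,0,0]]

```text
clock: 11.75
tool_pos: [0.5767, 0.1744, 0.1261]
orientation: [101.0, 90.0, -147.9]
force: [-0.2, 0.2, -1.3]
opening: 0.0175
```

>>> move_arm:
  commands:
    - [[0.05,0,0,0],[0.05,0,0,0],[0.05,0,0,0],[0,0,0,0]]

```text
clock: 12.15
tool_pos: [0.5767, 0.1744, 0.1246]
orientation: [103.0, 90.0, -145.9]
force: [-0.3, -0.2, -1.8]
opening: 0.0168
```

>>> move_arm:
  commands:
    - [[0.05,0,0,0],[0.05,0,0,0],[0,0,0,0]]

```text
clock: 12.45
tool_pos: [0.5767, 0.1744, 0.1236]
orientation: [101.3, 90.0, -147.5]
force: [-0.6, 0.3, -1.0]
opening: 0.017
```

>>> move_arm:
  commands:
    - [[0.05,0,0,0],[0.05,0,0,0],[0,0,0,0]]

```text
clock: 12.75
tool_pos: [0.5767, 0.1744, 0.1226]
orientation: [84.7, 90.0, -164.2]
force: [0.0, -1.5, -1.3]
opening: 0.0168
```

>>> move_arm:
  commands:
    - [[0.05,0,0,0],[0.05,0,0,0],[0,0,0,0]]

```text
clock: 13.05
tool_pos: [0.5767, 0.1744, 0.1216]
orientation: [88.2, 90.0, -160.7]
force: [-0.0, -0.7, -1.7]
opening: 0.0169
```

>>> move_arm:
  commands:
    - [[0.05,0,0,0],[0,0,0,0]]

```text
clock: 13.25
tool_pos: [0.5768, 0.1745, 0.1212]
orientation: [-99.5, 90.0, 11.6]
force: [-0.1, 0.6, -1.6]
opening: 0.0172
```

>>> move_arm:
  commands:
    - [[0.05,0,0,0],[0,0,0,0]]

```text
clock: 13.45
tool_pos: [0.5771, 0.1746, 0.121]
orientation: [-91.6, 90.0, 19.5]
force: [0.1, 0.3, 0.3]
opening: 0.0167
```

>>> move_arm:
  commands:
    - [[0.05,0,0,0],[0,0,0,0]]

```text
clock: 13.65
tool_pos: [0.5771, 0.1746, 0.1205]
orientation: [-93.9, 90.0, 17.2]
force: [0.3, 0.9, 2.3]
opening: 0.0172
```

>>> move_arm:
  commands:
    - [[0.05,0,0,0],[0.05,0,0,0],[0,0,0,0]]

```text
clock: 13.95
tool_pos: [0.5771, 0.1746, 0.1195]
orientation: [-92.6, 90.0, 18.5]
force: [-0.5, 0.1, 5.1]
opening: 0.0171
```

>>> move_arm:
  commands:
    - [[0,0,-0.1,0],[0,0,-0.1,0],[0,0,0,0]]

```text
clock: 14.25
tool_pos: [0.5777, 0.1728, 0.1194]
orientation: [-62.4, 90.0, 48.8]
force: [-0.4, 1.5, 5.1]
opening: 0.0169
```

>>> move_arm:
  commands:
    - [[0,0,-0.1,0],[0,0,-0.1,0],[0,0,0,0]]

```text
clock: 14.55
tool_pos: [0.5784, 0.1712, 0.1194]
orientation: [-47.5, 89.9, 63.6]
force: [-0.9, 2.7, 4.8]
opening: 0.0168
```

>>> move_arm:
  commands:
    - [[0,0,-0.1,0],[0,0,-0.1,0],[0,0,0,0]]

```text
clock: 14.85
tool_pos: [0.5791, 0.1694, 0.1194]
orientation: [-46.3, 89.9, 64.9]
force: [-1.5, 2.2, 4.9]
opening: 0.0173
```

>>> move_arm:
  commands:
    - [[0,0,-0.1,0],[0,0,-0.1,0],[0,0,0,0]]

```text
clock: 15.15
tool_pos: [0.5797, 0.1671, 0.1192]
orientation: [-41.8, 90.0, 69.3]
force: [-0.8, 2.5, 4.7]
opening: 0.0168
```

>>> move_arm:
  commands:
    - [[0,0,-0.1,0],[0,0,-0.1,0],[0,0,0,0]]

```text
clock: 15.45
tool_pos: [0.5803, 0.1649, 0.119]
orientation: [105.6, 90.0, -143.3]
force: [-0.7, 1.9, 3.7]
opening: 0.0169
```

>>> move_arm:
  commands:
    - [[0,0,-0.1,0],[0,0,-0.1,0],[0,0,0,0]]

```text
clock: 15.75
tool_pos: [0.5805, 0.1628, 0.1184]
orientation: [92.6, 89.9, -156.3]
force: [-0.9, 0.9, -1.2]
opening: 0.0168
```

>>> move_arm:
  commands:
    - [[0,0,-0.1,0],[0,0,-0.1,0],[0,0,0,0]]

```text
clock: 16.05
tool_pos: [0.5818, 0.1614, 0.1191]
orientation: [56.8, 90.0, 167.9]
force: [0.1, 1.7, -1.5]
opening: 0.0169
```

Fz has dropped to its free value, so the nose is over the hole. I'll push down gently.

>>> move_arm:
  commands:
    - [[0.05,0,0,0],[0.05,0,0,0],[0,0,0,0]]

```text
clock: 16.35
tool_pos: [0.5822, 0.1616, 0.1186]
orientation: [-90.6, 89.9, 20.6]
force: [0.3, 1.4, 1.9]
opening: 0.0171
```

>>> move_arm:
  commands:
    - [[0.05,0,0,0],[0.05,0,0,0],[0,0,0,0]]

```text
clock: 16.65
tool_pos: [0.5815, 0.1615, 0.1168]
orientation: [57.4, 90.0, 168.5]
force: [-1.2, 3.3, -0.3]
opening: 0.0171
```

>>> move_arm:
  commands:
    - [[0.05,0,0.05,0],[0.05,0,0,0],[0,0,0,0]]

```text
clock: 16.95
tool_pos: [0.5814, 0.1618, 0.1159]
orientation: [83.5, 90.0, -165.4]
force: [-0.2, 3.1, -1.5]
opening: 0.017
```

>>> move_arm:
  commands:
    - [[0.05,0,0,0],[0.05,0,0,0],[0,0,0,0]]

```text
clock: 17.25
tool_pos: [0.5816, 0.1619, 0.1151]
orientation: [62.6, 90.0, 173.7]
force: [-1.1, 2.5, -1.2]
opening: 0.017
```

>>> move_arm:
  commands:
    - [[0.05,0,0,0],[0.05,0,0,0],[0,0,0,0]]

```text
clock: 17.55
tool_pos: [0.5816, 0.1619, 0.1141]
orientation: [35.2, 90.0, 146.3]
force: [-1.0, 2.2, -0.3]
opening: 0.0167
```

>>> move_arm:
  commands:
    - [[0.05,0,0.03,0],[0.05,0,0,0],[0.05,0,0,0],[0.05,0,0,0],[0,0,0,0]]

```text
clock: 18.05
tool_pos: [0.5815, 0.1621, 0.112]
orientation: [100.2, 90.0, -148.6]
force: [-1.1, 2.8, -0.8]
opening: 0.017
```

>>> move_arm:
  commands:
    - [[0.05,0,0,0],[0.05,0,0,0],[0.05,0,0,0],[0.05,0,0,0],[0,0,0,0]]

```text
clock: 18.55
tool_pos: [0.5814, 0.1621, 0.11]
orientation: [65.7, 90.0, 176.8]
force: [-1.4, 2.6, -0.4]
opening: 0.0171
```

>>> move_arm:
  commands:
    - [[0.05,0,0,0],[0.05,0,0,0],[0.05,0,0,0],[0,0,0,0]]

```text
clock: 18.95
tool_pos: [0.5815, 0.1622, 0.1086]
orientation: [21.1, 90.0, 132.2]
force: [-0.3, 2.4, -0.1]
opening: 0.0167
```

>>> move_arm:
  commands:
    - [[0.05,0,0,0],[0.05,0,0,0],[0,0,0,0]]

```text
clock: 19.25
tool_pos: [0.5815, 0.1622, 0.1076]
orientation: [53.3, 90.0, 164.4]
force: [-1.5, 3.2, -0.6]
opening: 0.0171
```

>>> move_arm:
  commands:
    - [[0.05,0,0,0],[0.05,0,0,0],[0,0,0,0]]

```text
clock: 19.55
tool_pos: [0.5815, 0.1621, 0.1066]
orientation: [71.5, 90.0, -177.3]
force: [-0.3, 3.6, -0.5]
opening: 0.0171
```

>>> move_arm:
  commands:
    - [[0.05,0,0,0],[0,0,0,0]]

```text
clock: 19.75
tool_pos: [0.5816, 0.1622, 0.1064]
orientation: [-91.9, 90.0, 19.2]
force: [-1.5, 2.9, 2.2]
opening: 0.0166
```

>>> move_arm:
  commands:
    - [[0.03,0,0,0],[0,0,0,0]]

```text
clock: 19.95
tool_pos: [0.5817, 0.1622, 0.1063]
orientation: [-93.8, 90.0, 17.3]
force: [-2.3, 2.7, 3.9]
opening: 0.0171
```

>>> move_arm:
  commands:
    - [[0.05,0,0,0],[0.05,0,0,0],[0,0,0,0]]

```text
clock: 20.25
tool_pos: [0.5821, 0.1623, 0.1061]
orientation: [-95.1, 89.9, 16.1]
force: [-3.9, 3.1, 9.8]
opening: 0.0173
```

```bash
python3 - <<'E'
from h import *
plan([.5815,.1622,.15],111.1)
a,d=snapshot("side"); cv2.imwrite("pics/c5.png",cv2.resize(a[225:305,275:355,::-1],(560,560),interpolation=2))
E
```

```text
pos [0.5821 0.1623 0.1061] F [-3.9  3.1  9.8] open 0.0173 t 20.25 J6 -103.0 x-axis [ 0.002  0.    -1.   ] jaw 111.15
spin 0.0009 shift cm [-4.39  0.05  0.01] new jaw 111.1
```

View pics/c5.png

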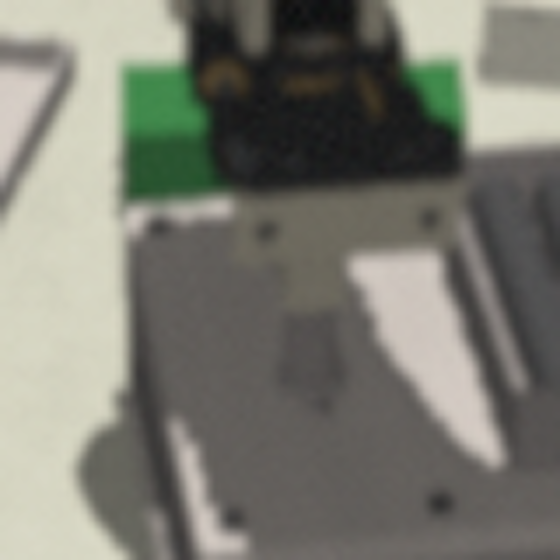

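The picture shows the flange at about (312,380) flat on the cover, with the end of the slot just showing at about (320,405). The contact is stiff, unlike the springs. I'll ease off, open the jaws part way and withdraw straight up.

>>> move_arm:
  commands:
    - [[-0.1,0,0,0],[0,0,0,0],[0,0,0,0]]

```text
clock: 20.6
tool_pos: [0.5818, 0.1623, 0.1062]
orientation: [-91.1, 90.0, 20.0]
force: [-2.1, 3.6, 6.2]
opening: 0.0171
```

>>> move_arm:
  commands:
    - [[0,0,0,0],[0,0,0,0],[0,0,0,0],[0,0,0,0],[0,0,0,0],[0,0,0,0],[0,0,0,0]]
  jaw: 4

```text
clock: 21.3
tool_pos: [0.5815, 0.1621, 0.1058]
orientation: [133.2, 90.0, -115.7]
force: [0.2, -0.3, -0.1]
opening: 0.0404
```

>>> move_arm:
  commands:
    - [[-0.5,0,0,0],[-1,0,0,0],[-2,0,0,0],[-2,0,0,0],[-2,0,0,0],[-2,0,0,0],[-2,0,0,0],[0,0,0,0]]

```text
clock: 22.1
tool_pos: [0.5832, 0.1627, 0.2252]
orientation: [-87.9, 89.6, 23.3]
force: [0.9, 0.3, 0.0]
opening: 0.04
```

```bash
python3 - <<'E'
from h import *
plan([.5815,.1622,.25],111.1)
I=[]
for n in("side","top"):
    a,d=snapshot(n); P=pts(n,d); I.append(a[:,:,::-1])
    if n=="side":
        for r in range(255,285):
            q=P[r,300:340]; m=(q[:,2]>.1)&(np.abs(q[:,0]-.5815)<.018)&(np.abs(q[:,1]-.162)<.018)&(q[:,2]<.16)
            if m.any(): print(r,m.sum(),q[m].mean(0).round(4),q[m].max(0).round(4))
cv2.imwrite("pics/c6.png",np.hstack([cv2.resize(I[0][200:300,270:400],(520,400),interpolation=2),cv2.resize(I[1][200:280,205:261],(280,400),interpolation=2)]))
E
```

```text
pos [0.5832 0.1627 0.2252] F [0.9 0.3 0. ] open 0.04 t 22.1 J6 -103.0 x-axis [ 0.006  0.002 -1.   ] jaw 111.16
spin 0.001 shift cm [-2.48  0.16  0.01] new jaw 111.1
263 5 [0.5832 0.157  0.1422] [0.5879 0.1603 0.144 ]
264 7 [0.582  0.1625 0.1427] [0.5889 0.1669 0.1446]
265 7 [0.5817 0.164  0.1407] [0.5896 0.1694 0.1435]
266 7 [0.5807 0.1686 0.1407] [0.589  0.1709 0.1428]
267 7 [0.58   0.1715 0.1396] [0.5876 0.1741 0.1413]
268 7 [0.58   0.1718 0.1367] [0.5879 0.1737 0.1387]
269 7 [0.5799 0.1721 0.1339] [0.5885 0.1783 0.1374]
270 7 [0.5798 0.1723 0.131 ] [0.5877 0.1759 0.1334]
271 7 [0.58   0.1715 0.1273] [0.5878 0.1784 0.1313]
272 7 [0.5797 0.173  0.1253] [0.5879 0.1779 0.1283]
273 6 [0.5785 0.1723 0.1219] [0.5858 0.175  0.1236]
274 7 [0.5799 0.1717 0.1182] [0.5885 0.1752 0.1214]
275 8 [0.5785 0.1691 0.1136] [0.5884 0.1747 0.1172]
276 9 [0.5806 0.1685 0.1098] [0.5934 0.1756 0.1148]
277 9 [0.5805 0.1686 0.1068] [0.5921 0.1746 0.1109]
278 8 [0.5788 0.1705 0.1052] [0.5883 0.176  0.1084]
279 7 [0.5794 0.1719 0.1029] [0.5894 0.1762 0.1043]
280 5 [0.5742 0.1734 0.1015] [0.579  0.1755 0.1027]
```

View pics/c6.png

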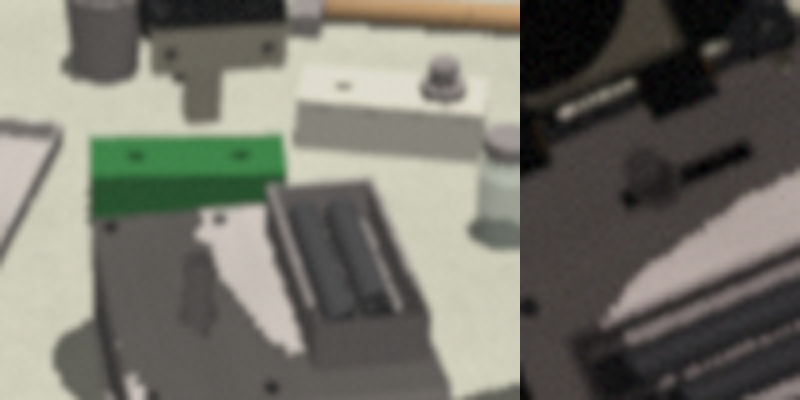

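The pin stands upright in the slot at about (198,290) in the side crop. Its top is at about 0.142 m, against 0.141 m expected when seated. The plug is still in the white rest at about (443,80), and the gripper is clear. I'm handing the job in.

```bash
python3 -c "
from h import *
print(close_job())"
```

```text
the job is handed in; nothing more can be done
None
```

The locking pin is fully home in the cassette's hole with its flange on the cover, and the job is handed in at about 22 s of the 64 s allowed. `close_job` gives no verdict, so this rests on my own checks.

- **Sliding:** I put the pin's tip into the slot near its +y end and slid it along, pressing with about 6.5 N. By the spring figures that is roughly 1.5 mm of cassette travel, against the 7 mm limit.
- **Finding the hole:** After about 12 mm of sliding, the upward force fell away and the pin dropped into the hole. It then went down with little vertical force. A steady sideways force of about 3 N remained, and it disappeared when I let go.
- **Seating:** The pin stopped hard about 15 mm below first contact with the cassette, which is where the flange should meet the cover. I pressed to about 10 N to confirm, eased off and let go.

**Last checks:** After release the force read near zero and the gripper was clear, 12 cm up. The pin stood upright, with its top at about 0.142 m against 0.141 m expected. The plug was still in its rest, and the other things in view had not moved.

**Disagreements:** The jaw opening read about 17 mm on the 20 mm grip throughout, and I did not find out why. The two cameras placed the slot about 1.5 mm apart, so I lined the pin up by the side camera.

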